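# Heft two spice jars and present the full one

### The arm

A 6-joint arm with a two-finger parallel gripper is mounted at the origin on a cart in front of the work surface, level with it; the furniture and walls round the work are solid. World frame = base frame: x ahead of the robot, y to its left, z up, the work surface at z = 0. Lengths are in m, angles in rad, forces in N, time in s.
With the tool pointing down it reaches from about 0.4 to 0.825 m from the base axis. Payload 7 kg.
Tool frame: the origin (TCP) lies between the finger pads; the fingertips stand 11 mm ahead of it and the grasp point (between the pads) lies 8 mm behind it; x points along the fingers, z is the direction in which the jaws open and shut, and the axes are right-handed (so a half turn about x gives the same grasp; the last joint's range is limited). The gripper opens to 88 mm and grips with 3 to 60 N. Pads are 19 mm wide; open, the fingers measure 130 mm over their backs; the gripper's body (78 mm by 193 mm) begins 47 mm behind the grasp point.
Start: joints at [-0.96, 0.359, 0.012, 0, -1.224, -0.288], TCP at [0.214, -0.64, 0.238] pointing down, gripper open.
Joint ranges: [-3.07, 3.07], [-1.43, 2.12], [-1.02, 1.25], [-3.03, 1.67], [-3.05, -0], [-3.03, 3.03]. Speed limits (rad/s): [2.39, 2.39, 3.01, 3.14, 3.14, 3.14].

### API

Orientations are given as [roll, pitch, yaw] about the fixed x, y, z axes, in that order (R = Rz(yaw) Ry(pitch) Rx(roll)).
In Python, from station import arm gives the robot as it stands.
- The arm moves only by the tool jog_arm, never from a script. Its argument "motion" is a list of rows, each an object of numbers: "dx", "dy", "dz": the shift along the tool's x, y, z in m; "twist": the turn about the tool's x in degrees. In form: [{"dx": .., "dy": .., "dz": .., "twist": ..}, ...]. A call has 1 to 20 rows; each row is the pose to reach, as a shift and turn from the pose commanded when the call began, along the tool's axes at that moment; what a row does not reach only later rows make up. A row lasts 1/12 s, in which the tool goes at most 41.7 mm and 7.16 degrees, less where a joint would pass 70% of its speed; a pose out of reach is approached as far as the arm can. A call with a gripper value outside its range is refused whole. "gripper" is the finger opening in m, from 0 to 0.0876, set as the call begins (left out, the last holds). The fingers move at their own pace and stop on an object; "newtons" is the grip in N (left out, the last holds). Time passes only in rows, so rows that repeat a pose let the fingers close. It gives the time, the measured TCP pose, the force and the opening at its end, in the units of the state.
- arm.get_state(): the state, without advancing time (a new reading comes with each control period).
- arm.grab_frame(name): name is "scene" or "top"; returns the picture (400x640x3 uint8, red, green, blue); there is no depth.
- arm.camera_model(name): a dict with "camera_matrix" (3x3 intrinsics, pixels), "eye" and "attitude" of the camera in the world. Camera axes: x right, y down, z forward; pixel columns grow to the right and rows downward; lengths in m; the calibration is good to about 2 mm. A picture is of the moment at which its call begins. camera_model takes no time and is no camera call.
- arm.job_done(): hands the job in, once; it reports no verdict.
The state is a dict: "t": time; "q": joint angles; "qd": joint speeds; "joint_efforts": joint torques, N m; "eef_pos": TCP position; "ee_rot": TCP orientation; "force": force on the tool from outside, world axes, zero at the start; "moment": the same for the moment, N m; "width": finger opening in m.
Only numpy, scipy, OpenCV 4.12 (cv2) and the standard library are available. Lean on these libraries where they do the work, as an engineer would, in place of code of your own. Each camera call takes 0.05 s, during which the arm holds its last target.

### The job

Two identical-looking spice jars stand on the worktop, one nearly empty and one full; lift the left one straight up a good 5 cm clear of the worktop to feel its weight and stand it down again on that side, then lift the right one in the same way. Stand the lighter jar upright on the round wooden stand, centred between its four stops, and let go of it; then take the heavier jar and finish while still holding it, upright and still in the gripper, over the middle of the white enamel bowl with its underside about 5 cm or more above the rim. Do not lay a jar over, and leave the bowl and the other things where they are.

Things in the scene. Friction and masses are not known exactly. Their poses are not given: they have to be found in the camera images.
- jar_p_mid (a point): centre of one of two look-alike closed spice jars: upright cylinder, 40 mm diameter, 105 mm tall, white with a printed label and a black cap (top 20 mm, same diameter). The point is on the axis, 52.5 mm above the underside; z up. Which jar starts at the left (y 0.22 to 0.32) and which at the right (y -0.40 to -0.31) changes from run to run; fullness cannot be seen.
- jar_q_mid (a point): centre of one of two look-alike closed spice jars: upright cylinder, 40 mm diameter, 105 mm tall, white with a printed label and a black cap (top 20 mm, same diameter). The point is on the axis, 52.5 mm above the underside; z up. Which jar starts at the left (y 0.22 to 0.32) and which at the right (y -0.40 to -0.31) changes from run to run; fullness cannot be seen.
- stand_seat (a point): centre of the top face of the round wooden stand, a disc of 100 mm diameter, 8 mm thick, fixed on the worktop (point 8 mm above the worktop, z up). Four round pegs (stops), 12 mm diameter, 18 mm tall above the disc, stand 33 mm from the centre along its +x, +y, -x and -y; a 40 mm jar between them has 7 mm of play on each side.
- stand: the same wooden stand; origin at the centre of its underside, z up.
- bowl_rim (a point): centre of the mouth, at rim height, of a small white enamel bowl with a dark blue rim: 102 mm diameter, 43 mm tall, loose, standing open side up on the worktop (the point is 43 mm above its underside). z is up.
- bowl: the same enamel bowl; origin at the centre of its underside, z up.
- jar_p: the jar of the point of the same name; origin at the centre of its underside, z up. The nearly empty jar weighs 80 to 160 g, the full one 285 to 430 g.
- jar_q: the jar of the point of the same name; origin at the centre of its underside, z up. The nearly empty jar weighs 80 to 160 g, the full one 285 to 430 g.
- jar_other: a different spice jar, stouter, 44 mm diameter and 96 mm tall, brown cap. A bystander, loose, to be left alone. Origin under its centre, on the worktop; z up.
- dropper: small brown dropper bottle, 33 mm diameter and 102 mm tall. A bystander, loose, to be left alone. Origin under its centre, on the worktop; z up.
- tin: food tin, 57 mm diameter and 72 mm tall. A bystander, loose, to be left alone. Origin under its centre, on the worktop; z up.
There are look-alikes about, which are no part of the job. Leave any red look-alike of the jar_q alone.

How it is judged:
On the way, in this order (a step that is already met when the one before it is completed fails the run):
1. the left jar is lifted by the gripper at least 4 cm off the worktop, on its own side, while the other jar stands (((height (world z) of jar_p_mid above 0.0925 m and contact force between the fingers and jar_p above 0.5 N and height (world z) of jar_q_mid below 0.065 m and world y of jar_p_mid above 0.12 m) or (height (world z) of jar_q_mid above 0.0925 m and contact force between the fingers and jar_q above 0.5 N and height (world z) of jar_p_mid below 0.065 m and world y of jar_q_mid above 0.12 m))), for 0.2 s.
2. then the right jar is lifted by the gripper at least 4 cm off the worktop, on its own side, while the other jar stands (((height (world z) of jar_p_mid above 0.0925 m and contact force between the fingers and jar_p above 0.5 N and height (world z) of jar_q_mid below 0.065 m and world y of jar_p_mid below -0.2 m) or (height (world z) of jar_q_mid above 0.0925 m and contact force between the fingers and jar_q above 0.5 N and height (world z) of jar_p_mid below 0.065 m and world y of jar_q_mid below -0.2 m))), for 0.2 s.
3. then the lighter jar stands released on the wooden stand between the stops (((horizontal distance between jar_p_mid and stand_seat below 0.012 m and height (world z) of jar_p_mid between 0.057 and 0.064 m and angle between jar_p_mid's own z axis and vertical below 0.08 rad and contact force between the fingers and jar_p below 0.1 N and linear speed of jar_p below 0.02 m/s and contact force between jar_p and stand between 0.4 and 2.2 N) or (horizontal distance between jar_q_mid and stand_seat below 0.012 m and height (world z) of jar_q_mid between 0.057 and 0.064 m and angle between jar_q_mid's own z axis and vertical below 0.08 rad and contact force between the fingers and jar_q below 0.1 N and linear speed of jar_q below 0.02 m/s and contact force between jar_q and stand between 0.4 and 2.2 N))), for 0.2 s.
At the end, for the whole second after the job is handed in: The lighter jar stands upright, at rest and released on the stand, within 12 mm of its centre; the heavier is held still in the fingers, upright within 0.25 rad, within 40 mm of the axis of the bowl, its underside at least 30 mm above the rim, not touching the bowl ((((horizontal distance between jar_p_mid and stand_seat below 0.012 m and height (world z) of jar_p_mid between 0.057 and 0.064 m and angle between jar_p_mid's own z axis and vertical below 0.08 rad and contact force between the fingers and jar_p below 0.1 N and linear speed of jar_p below 0.02 m/s and contact force between jar_p and stand between 0.4 and 2.2 N) and (horizontal distance between jar_q_mid and bowl_rim below 0.04 m and height (world z) of jar_q_mid above 0.1255 m and angle between jar_q_mid's own z axis and vertical below 0.25 rad and contact force between the fingers and jar_q above 1 N and linear speed of jar_q below 0.03 m/s and contact force between jar_q and bowl below 0.1 N)) or ((horizontal distance between jar_q_mid and stand_seat below 0.012 m and height (world z) of jar_q_mid between 0.057 and 0.064 m and angle between jar_q_mid's own z axis and vertical below 0.08 rad and contact force between the fingers and jar_q below 0.1 N and linear speed of jar_q below 0.02 m/s and contact force between jar_q and stand between 0.4 and 2.2 N) and (horizontal distance between jar_p_mid and bowl_rim below 0.04 m and height (world z) of jar_p_mid above 0.1255 m and angle between jar_p_mid's own z axis and vertical below 0.25 rad and contact force between the fingers and jar_p above 1 N and linear speed of jar_p below 0.03 m/s and contact force between jar_p and bowl below 0.1 N)))); the arm keeps its last pose, push and grip.
It fails at once if a jar is laid over (tilted more than 0.8 rad) (angle between any of jar_p_mid, jar_q_mid's own z axis and vertical above 0.8 rad).
It fails at once if the bowl is pushed more than 3 cm away or tipped (distance of bowl from where it was at the start of the episode above 0.03 m or angle between bowl's own z axis and vertical above 0.5 rad).
It fails at once if the other spice jar, the dropper bottle or the tin is pushed more than 3 cm away or knocked over (distance of any of jar_other, dropper, tin from where it was at the start of the episode above 0.03 m or angle between any of jar_other, dropper, tin's own z axis and vertical above 0.5 rad).
It also fails if it takes over 72 s, if anything falls off the work surface, if the arm or the gripper's body presses on something with over 40 N, if the wrist force passes 120 N, or if a joint passes its speed limit or range.

## Working session

There is one attempt and no reset: what is moved stays moved. The work goes in short steps, Python scripts to look and compute and a tool call to move; the robot and the scene stay as the last step left them, time stands still between calls to the robot, and variables do not carry over. Pictures are saved under pics/ and viewed, and the job is handed in when it is done.

Besides the shell and the picture viewer there is one more tool, called after "Emit:" by a JSON object that holds its "method" and its "body", one argument or row to a line. jog_arm: Moves the arm, as the interface text tells. Its arguments: {"type":"object","properties":{"motion":{"type":"array"},"gripper":{"type":"number"},"newtons":{"type":"number"}},"required":["motion"]}

```bash
ls; mkdir -p pics; python3 - <<'E'
from station import arm
import cv2
for n in("scene","top"):
    cv2.imwrite(f"pics/{n}0.png",arm.grab_frame(n)[:,:,::-1]); print(arm.camera_model(n))
print(arm.get_state())
E
```

```text
pics
{'camera_matrix': array([[434.53093535,   0.        , 319.28208715],
       [  0.        , 434.53093535, 210.2864809 ],
       [  0.        ,   0.        ,   1.        ]]), 'eye': array([-0.15186316,  0.62511737,  0.7175324 ]), 'attitude': array([-2.20274207, -0.02345817, -2.37259816])}
{'camera_matrix': array([[444.26479242,   0.        , 326.76583777],
       [  0.        , 444.26479242, 205.5515749 ],
       [  0.        ,   0.        ,   1.        ]]), 'eye': array([ 0.41304274, -0.05107275,  1.24391766]), 'attitude': array([-3.09509786,  0.02395623, -1.54655464])}
{'t': 0.1, 'q': array([-9.59906594e-01,  3.59348899e-01,  1.11778385e-02, -2.77532969e-04,
       -1.22409271e+00, -2.88113376e-01]), 'qd': array([ 5.40458865e-05, -1.62591140e-04,  2.49358759e-03,  2.78151866e-04,
        6.80698772e-04, -4.31941702e-04]), 'joint_efforts': array([-5.79594744e-04, -5.84161949e+01,  2.93751544e+01,  7.01551616e+00,
        1.02000881e-02, -6.11852806e-05]), 'eef_pos': array([ 0.21396314, -0.63976946,  0.2367121 ]), 'ee_rot': array([0.11217373, 1.56930586, 2.00565192]), 'force': array([-0.77490137, -0.82522229, -0.06843316]), 'moment': array([0.04420371, 0.00949266, 0.05062197]), 'width': 0.08741430952843947}
```

View pics/scene0.png

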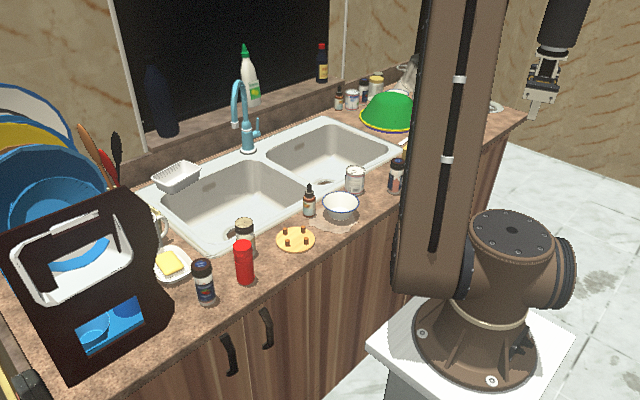

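View pics/top0.png

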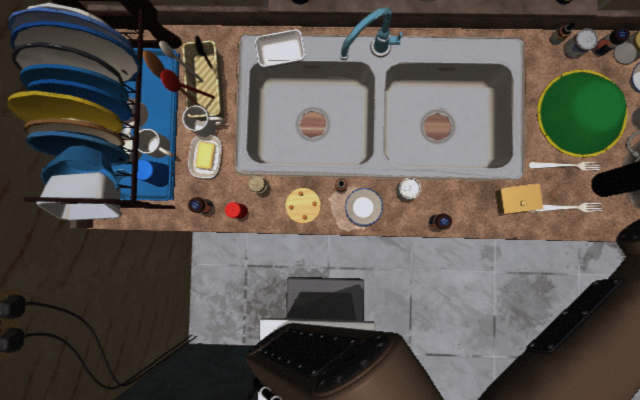

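The top view shows two dark-capped jars, at (197,204) on the left and (441,221) on the right. Nearby are a red look-alike (235,210), a brown-capped stout jar (259,185), the stand (303,205), the dropper (341,184), the bowl (364,207) and the tin (409,188). The dark-capped white jars fit the description. I'll confirm with a crop and measure.

```bash
cat > h.py <<'E'
import numpy as np, cv2
from scipy.spatial.transform import Rotation as R
from station import arm
C={n:arm.camera_model(n) for n in("scene","top")}
def ray(n,u,v):
    c=C[n]; d=np.linalg.solve(c["camera_matrix"],[u,v,1.]); return c["eye"],R.from_euler("xyz",c["attitude"]).as_matrix()@d
def plane(n,u,v,z):
    e,d=ray(n,u,v); return e+d*(z-e[2])/d[2]
def proj(n,p):
    c=C[n]; q=R.from_euler("xyz",c["attitude"]).as_matrix().T@(np.array(p)-c["eye"]); q=c["camera_matrix"]@q; return q[:2]/q[2]
E
python3 - <<'E'
from h import *
t=cv2.imread("pics/top0.png"); s=cv2.imread("pics/scene0.png")
a=cv2.resize(t[165:240,180:460],None,fx=2.8,fy=2.8,interpolation=cv2.INTER_CUBIC)
b=np.hstack([cv2.resize(s[250:310,185:265],None,fx=4.9,fy=4.9),cv2.resize(s[145:205,335:415],None,fx=4.9,fy=4.9)])
b=cv2.resize(b,(784,294)); cv2.imwrite("pics/crop0.png",np.vstack([a,b]))
for nm,u,v,z in[("L",197,204,.105),("R",441,221,.105),("red",235,210,.105),("oth",259,185,.096),("stand",303,205,.008),("drop",341,184,.102),("bowl",364,207,.043),("tin",409,188,.072)]:
    p=plane("top",u,v,z); print(nm,p.round(3),proj("scene",p).round(0))
g=cv2.cvtColor(t,cv2.COLOR_BGR2HSV)
for nm,u,v in[("L",197,204),("R",441,221),("oth",259,185),("st",303,205),("bowl",364,207)]:
    print(nm,g[v-1:v+2,u-14:u+15:2][1].tolist())
E
```

```text
L [0.462 0.313 0.105] [202. 262.]
R [ 0.433 -0.314  0.105] [396. 161.]
red [0.448 0.214 0.105] [245. 243.]
oth [0.515 0.155 0.096] [247. 221.]
stand [0.47  0.046 0.008] [295. 238.]
drop [ 0.522 -0.058  0.102] [310. 183.]
bowl [ 0.467 -0.122  0.043] [341. 201.]
tin [ 0.518 -0.237  0.072] [355. 169.]
L [[13, 97, 144], [11, 99, 131], [11, 98, 114], [3, 125, 43], [116, 152, 57], [112, 139, 86], [115, 69, 96], [113, 91, 98], [172, 89, 43], [1, 128, 42], [0, 85, 21], [6, 147, 59], [6, 120, 51], [120, 24, 21], [113, 51, 20]]
R [[12, 99, 126], [8, 68, 45], [128, 46, 22], [7, 106, 60], [8, 128, 30], [3, 134, 38], [168, 81, 41], [112, 123, 93], [112, 136, 94], [117, 67, 84], [112, 135, 89], [154, 106, 36], [8, 118, 56], [12, 101, 134], [13, 99, 144]]
oth [[12, 101, 137], [13, 97, 132], [18, 81, 169], [19, 81, 166], [17, 84, 148], [18, 83, 151], [18, 79, 148], [18, 82, 153], [18, 80, 166], [18, 79, 129], [17, 78, 59], [17, 66, 70], [14, 87, 88], [12, 97, 147], [13, 97, 158]]
st [[19, 127, 200], [17, 146, 176], [20, 117, 203], [20, 116, 213], [21, 114, 214], [21, 116, 213], [21, 117, 214], [21, 116, 214], [20, 117, 213], [20, 118, 214], [20, 119, 213], [20, 120, 212], [16, 144, 168], [15, 150, 131], [20, 121, 211]]
bowl [[18, 38, 155], [17, 31, 171], [116, 9, 220], [120, 10, 223], [123, 10, 222], [117, 10, 225], [116, 9, 223], [113, 10, 225], [117, 10, 223], [114, 11, 224], [117, 10, 224], [120, 9, 219], [16, 36, 171], [18, 38, 169], [17, 35, 169]]
```

View pics/crop0.png

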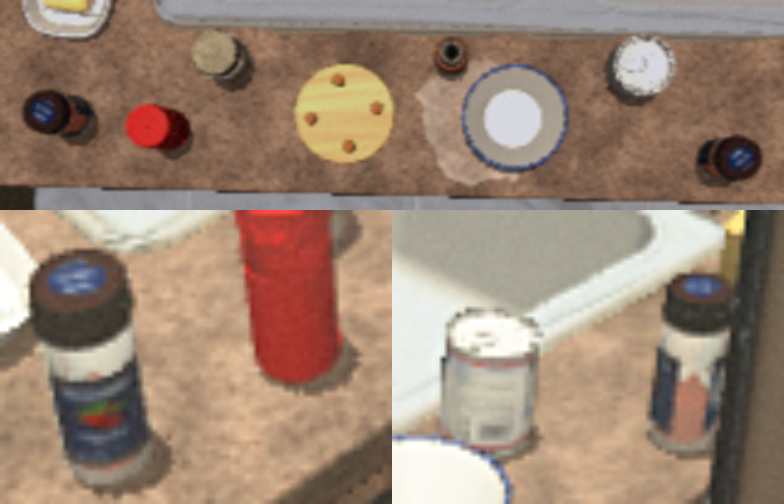

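Both dark-capped white jars are confirmed; the red one is the look-alike. Next I'll refine the positions.

```bash
python3 - <<'E'
from h import *
im={n:cv2.imread(f"pics/{n}0.png") for n in C}; hs={n:cv2.cvtColor(im[n],cv2.COLOR_BGR2HSV) for n in C}
def cen(n,u,v,r,lo,hi):
    m=cv2.inRange(hs[n],lo,hi); w=np.zeros_like(m); cv2.circle(w,(u,v),r,255,-1); m&=w
    k,l,st,c=cv2.connectedComponentsWithStats(m)
    i=1+st[1:,4].argmax(); return c[i],st[i].tolist(),(l==i)
def tri(a,b):
    A=[];B=[]
    M=np.zeros((3,3));y=np.zeros(3)
    for n,p in((("top"),a),(("scene"),b)):
        e,d=ray(n,*p);d/=np.linalg.norm(d);P=np.eye(3)-np.outer(d,d);M+=P;y+=P@e
    return np.linalg.solve(M,y)
for nm,t,s in[("L",(196,205),(203,262)),("R",(443,221),(398,162))]:
    # blue label on cap
    def blue(n,c,r):
        m=cv2.inRange(hs[n],(105,50,60),(128,255,255)); w=np.zeros_like(m); cv2.circle(w,c,r,255,-1); m&=w
        x=cv2.boundingRect(m); k=cv2.moments(m,True); return (k['m10']/k['m00'],k['m01']/k['m00']),x,int(m.sum()/255)
    a=blue("top",t,7);b=blue("scene",s,7); print(nm,a,b)
    print(" plane top",plane("top",*a[0],.105).round(4),"plane scene",plane("scene",*b[0],.105).round(4),"tri",tri(a[0],b[0]).round(4))
# stand disc
for n,c,r in(("top",(303,205),22),("scene",(295,239),26)):
    m=cv2.inRange(hs[n],(10,100,90),(25,200,255)) if n=="scene" else cv2.inRange(hs[n],(14,105,165),(25,200,255))
    w=np.zeros_like(m); cv2.circle(w,c,r,255,-1); m&=w; m=cv2.morphologyEx(m,cv2.MORPH_CLOSE,np.ones((7,7)))
    ct=max(cv2.findContours(m,0,1)[0],key=cv2.contourArea); e=cv2.fitEllipse(cv2.convexHull(ct)); print("stand",n,e,plane(n,*e[0],.008).round(4))
# bowl blue rim
for n,c,r in(("top",(364,207),23),("scene",(341,201),24)):
    m=cv2.inRange(hs[n],(105,60,40),(128,255,255)); w=np.zeros_like(m); cv2.circle(w,c,r,255,-1); m&=w
    p=np.argwhere(m)[:,::-1].astype(np.float32); e=cv2.fitEllipse(cv2.convexHull(p.astype(np.int32))); print("bowl",n,len(p),e,plane(n,*e[0],.043).round(4))
s=arm.get_state(); print(R.from_euler("xyz",s["ee_rot"]).as_matrix().round(3))
E
```

```text
L ((194.75, 204.4090909090909), (192, 201, 7, 8), 44) ((200.93617021276594, 263.531914893617), (196, 261, 11, 6), 47)
 plane top [0.4604 0.3189 0.105 ] plane scene [0.4598 0.3172 0.105 ] tri [0.4599 0.3181 0.1057]
R ((443.9591836734694, 221.0612244897959), (440, 218, 9, 7), 49) ((397.72727272727275, 160.27272727272728), (395, 159, 7, 4), 22)
 plane top [ 0.4327 -0.3219  0.105 ] plane scene [ 0.4319 -0.3211  0.105 ] tri [ 0.4327 -0.3222  0.1043]
stand top ((302.4728088378906, 205.10594177246094), (35.1541748046875, 35.54625701904297), 101.33554077148438) [0.4695 0.0477 0.008 ]
stand scene ((294.9986877441406, 239.0049591064453), (28.88788414001465, 39.26469039916992), 86.14995574951172) [0.4676 0.0495 0.008 ]
bowl top 70 ((363.5096130371094, 206.44464111328125), (37.13427734375, 37.42910385131836), 6.018642902374268) [ 0.4681 -0.1203  0.043 ]
bowl scene 63 ((340.2239990234375, 201.54454040527344), (21.56291389465332, 36.95151901245117), 93.5975570678711) [ 0.466  -0.1177  0.043 ]
[[-0.001 -0.948 -0.317]
 [ 0.001 -0.317  0.948]
 [-1.     0.     0.001]]
```

View rack.

```bash
python3 - <<'E'
from h import *
t=cv2.imread("pics/top0.png"); s=cv2.imread("pics/scene0.png")
cv2.imwrite("pics/crop1.png",np.vstack([cv2.resize(t[140:250,20:290],(720,293)),cv2.resize(s[180:360,0:270],(450,300))[:, :].copy() if 0 else cv2.resize(s[190:310,0:290],(720,298))]))
# front-right bar end: top (190,203)?
for z in (0,.1,.2,.3,.35): print(z,plane("top",135,203,z).round(3),plane("top",175,203,z).round(3),plane("scene",123,188,z).round(3),plane("scene",170,290,z).round(3))
E
```

```text
0 [0.465 0.524 0.   ] [0.467 0.409 0.   ] [0.998 0.245 0.   ] [0.54  0.361 0.   ]
0.1 [0.461 0.478 0.1  ] [0.463 0.372 0.1  ] [0.838 0.298 0.1  ] [0.444 0.398 0.1  ]
0.2 [0.457 0.431 0.2  ] [0.459 0.335 0.2  ] [0.678 0.351 0.2  ] [0.347 0.434 0.2  ]
0.3 [0.452 0.385 0.3  ] [0.454 0.298 0.3  ] [0.518 0.404 0.3  ] [0.251 0.471 0.3  ]
0.35 [0.45  0.362 0.35 ] [0.452 0.28  0.35 ] [0.437 0.43  0.35 ] [0.203 0.49  0.35 ]
```

View pics/crop1.png

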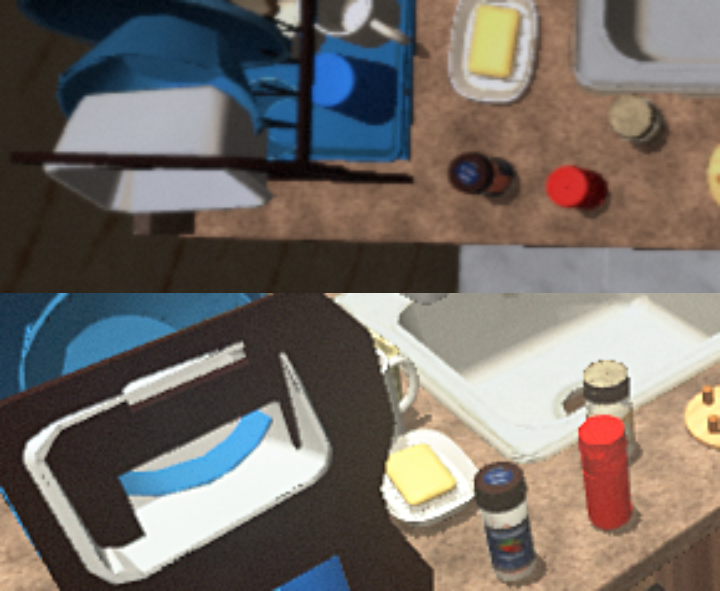

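The rack's front panel stands about 8 cm beyond the left jar, at the same x. I'll set the jaws along world x so the wide gripper body clears it.

Emit:
{"method": "jog_arm", "body": {
  "motion": [
    {"dx":-0.063,"dy":-0.373,"dz":0.213,"twist":-71.5},
    {"dx":-0.063,"dy":-0.373,"dz":0.213,"twist":-71.5},
    {"dx":-0.063,"dy":-0.373,"dz":0.213,"twist":-71.5},
    {"dx":-0.063,"dy":-0.373,"dz":0.213,"twist":-71.5},
    {"dx":-0.063,"dy":-0.373,"dz":0.213,"twist":-71.5},
    {"dx":-0.063,"dy":-0.373,"dz":0.213,"twist":-71.5},
    {"dx":-0.063,"dy":-0.373,"dz":0.213,"twist":-71.5},
    {"dx":-0.063,"dy":-0.373,"dz":0.213,"twist":-71.5},
    {"dx":-0.063,"dy":-0.373,"dz":0.213,"twist":-71.5},
    {"dx":-0.063,"dy":-0.373,"dz":0.213,"twist":-71.5},
    {"dx":-0.063,"dy":-0.373,"dz":0.213,"twist":-71.5},
    {"dx":-0.063,"dy":-0.373,"dz":0.213,"twist":-71.5},
    {"dx":-0.063,"dy":-0.373,"dz":0.213,"twist":-71.5},
    {"dx":-0.063,"dy":-0.373,"dz":0.213,"twist":-71.5},
    {"dx":-0.063,"dy":-0.373,"dz":0.213,"twist":-71.5},
    {"dx":-0.063,"dy":-0.373,"dz":0.213,"twist":-71.5}
  ],
  "gripper": 0.0876
}}

```text
t: 1.43
eef_pos: [0.4995, -0.3206, 0.3003]
ee_rot: [-0.255, 1.57, 2.885]
force: [-0.1, -0.5, -0.1]
width: 0.0874
```

```bash
cat > st.py <<'E'
from h import *
s=arm.get_state(); np.set_printoptions(suppress=True,precision=4)
print(s["t"],s["eef_pos"],s["q"],s["width"],s["force"]); print(R.from_euler("xyz",s["ee_rot"]).as_matrix().round(4)); print(s["joint_efforts"],s["moment"])
E
python3 st.py
```

```text
1.4333 [ 0.4995 -0.3206  0.3003] [-0.2416  0.1917 -0.0747 -0.     -1.305   0.2399] 0.0873725185566743 [-0.0529 -0.4595 -0.129 ]
[[-0.0005 -0.0017 -1.    ]
 [ 0.0001 -1.      0.0017]
 [-1.     -0.0001  0.0005]]
[  0.3208 -45.7275  30.1204   7.1501   0.0568   0.0024] [ 0.0215  0.0828 -0.0338]
```

```bash
python3 - <<'E'
from h import *
a=[cv2.resize(arm.grab_frame(n)[:,:,::-1],(480,300)) for n in("top","scene")]
cv2.imwrite("pics/v1.png",np.vstack(a))
E
```

```text
(no output)
```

View pics/v1.png

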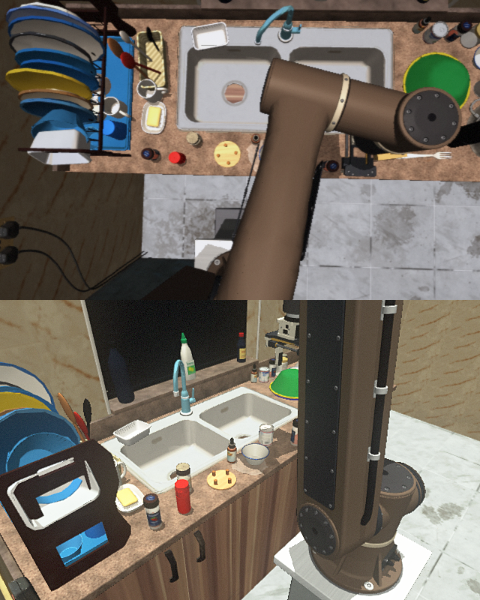

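Emit:
{"method": "jog_arm", "body": {
  "motion": [
    {"dy":-0.639,"dz":0.04},
    {"dy":-0.639,"dz":0.04},
    {"dy":-0.639,"dz":0.04},
    {"dy":-0.639,"dz":0.04},
    {"dy":-0.639,"dz":0.04},
    {"dy":-0.639,"dz":0.04},
    {"dy":-0.639,"dz":0.04},
    {"dy":-0.639,"dz":0.04},
    {"dy":-0.639,"dz":0.04},
    {"dy":-0.639,"dz":0.04},
    {"dy":-0.639,"dz":0.04},
    {"dy":-0.639,"dz":0.04},
    {"dy":-0.639,"dz":0.04},
    {"dy":-0.639,"dz":0.04},
    {"dy":-0.639,"dz":0.04},
    {"dy":-0.639,"dz":0.04},
    {"dy":-0.639,"dz":0.04},
    {"dy":-0.639,"dz":0.04}
  ]
}}

```text
invalid input
```

```bash
python3 st.py; python3 - <<'E'
from h import *
a=[cv2.resize(arm.grab_frame(n)[:,:,::-1],(480,300)) for n in("top","scene")]
cv2.imwrite("pics/v2.png",np.vstack(a))
E
```

```text
1.5333 [ 0.4996 -0.3205  0.3005] [-0.2414  0.1916 -0.0744 -0.     -1.305   0.2398] 0.0878252626217805 [ 0.3573 -0.1477  0.8323]
[[-0.0002 -0.0016 -1.    ]
 [ 0.0001 -1.      0.0016]
 [-1.     -0.0001  0.0002]]
[  0.0999 -45.757   30.1006   7.1569   0.0543   0.0017] [0.0577 0.1104 0.0051]
```

View pics/v2.png

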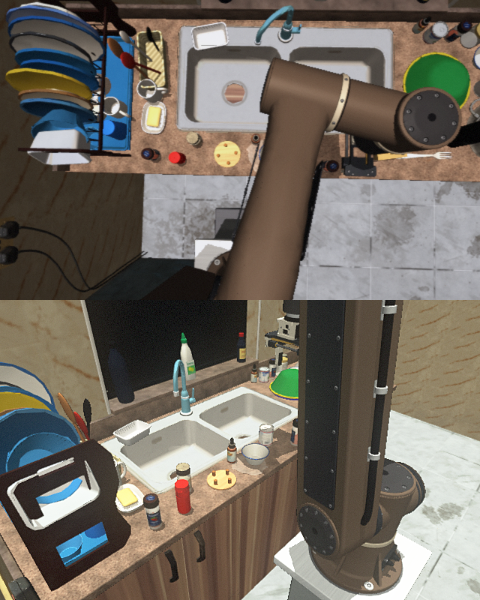

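The call was refused; the rows probably need all four keys.

Emit:
{"method": "jog_arm", "body": {
  "motion": [
    {"dx":0,"dy":-0.639,"dz":0.04,"twist":0},
    {"dx":0,"dy":-0.639,"dz":0.04,"twist":0},
    {"dx":0,"dy":-0.639,"dz":0.04,"twist":0},
    {"dx":0,"dy":-0.639,"dz":0.04,"twist":0},
    {"dx":0,"dy":-0.639,"dz":0.04,"twist":0},
    {"dx":0,"dy":-0.639,"dz":0.04,"twist":0},
    {"dx":0,"dy":-0.639,"dz":0.04,"twist":0},
    {"dx":0,"dy":-0.639,"dz":0.04,"twist":0},
    {"dx":0,"dy":-0.639,"dz":0.04,"twist":0},
    {"dx":0,"dy":-0.639,"dz":0.04,"twist":0},
    {"dx":0,"dy":-0.639,"dz":0.04,"twist":0},
    {"dx":0,"dy":-0.639,"dz":0.04,"twist":0},
    {"dx":0,"dy":-0.639,"dz":0.04,"twist":0},
    {"dx":0,"dy":-0.639,"dz":0.04,"twist":0},
    {"dx":0,"dy":-0.639,"dz":0.04,"twist":0},
    {"dx":0,"dy":-0.639,"dz":0.04,"twist":0},
    {"dx":0,"dy":-0.639,"dz":0.04,"twist":0},
    {"dx":0,"dy":-0.639,"dz":0.04,"twist":0}
  ]
}}

```text
t: 3.13
eef_pos: [0.4601, 0.3198, 0.3]
ee_rot: [0.937, 1.57, -2.203]
force: [0.1, 0.3, -0.7]
width: 0.0874
```

```bash
python3 st.py; python3 - <<'E'
from h import *
a=[cv2.resize(arm.grab_frame(n)[:,:,::-1],(480,300)) for n in("top","scene")]
cv2.imwrite("pics/v3.png",np.vstack(a))
E
```

```text
3.1333 [0.4601 0.3198 0.3   ] [ 0.9568  0.1355 -0.1438 -0.     -1.2926 -0.9555] 0.08736891762483891 [ 0.1174  0.2828 -0.6696]
[[-0.0007  0.0013 -1.    ]
 [-0.0009 -1.     -0.0013]
 [-1.      0.0009  0.0007]]
[  1.0418 -39.9718  30.3986   7.1495   0.0514  -0.1082] [-0.05    0.0715  0.0185]
```

View pics/v3.png

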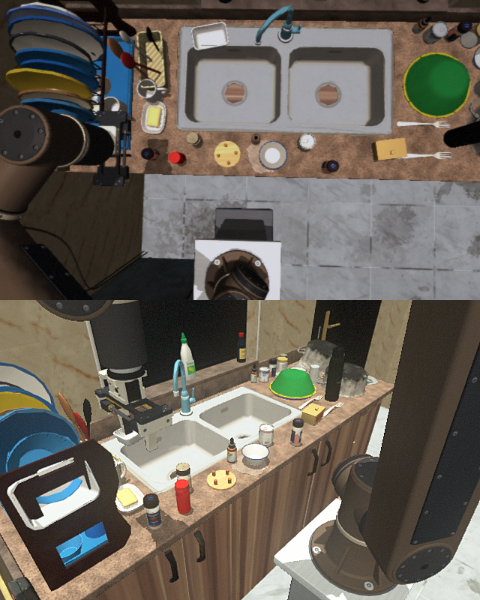

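The gripper hangs over the left jar with jaws along x and clear of the rack. Descending.

Emit:
{"method": "jog_arm", "body": {
  "motion": [
    {"dx":0.03,"dy":0.002,"dz":0,"twist":0},
    {"dx":0.06,"dy":0.002,"dz":0,"twist":0},
    {"dx":0.09,"dy":0.002,"dz":0,"twist":0},
    {"dx":0.12,"dy":0.002,"dz":0,"twist":0},
    {"dx":0.15,"dy":0.002,"dz":0,"twist":0},
    {"dx":0.17,"dy":0.002,"dz":0,"twist":0},
    {"dx":0.19,"dy":0.002,"dz":0,"twist":0},
    {"dx":0.21,"dy":0.002,"dz":0,"twist":0},
    {"dx":0.225,"dy":0.002,"dz":0,"twist":0},
    {"dx":0.233,"dy":0.002,"dz":0,"twist":0},
    {"dx":0.233,"dy":0.002,"dz":0,"twist":0},
    {"dx":0.233,"dy":0.002,"dz":0,"twist":0}
  ]
}}

```text
t: 4.23
eef_pos: [0.4608, 0.3167, 0.0681]
ee_rot: [3.06, 1.571, -0.083]
force: [0.2, 0.8, 1.3]
width: 0.0873
```

```bash
python3 st.py; python3 - <<'E'
from h import *
a=[cv2.resize(arm.grab_frame(n)[:,:,::-1][b:b+120,c:c+192],(480,300)) for n,b,c in(("top",140,100),("scene",200,120))]
cv2.imwrite("pics/v4.png",np.vstack(a))
E
```

```text
4.2333 [0.4608 0.3167 0.0681] [ 0.9525  0.3396 -0.4554  0.0003 -0.7756 -0.9535] 0.08727341855648334 [0.1522 0.7814 1.2615]
[[ 0.0003 -0.0008 -1.    ]
 [-0.     -1.      0.0008]
 [-1.      0.     -0.0003]]
[ -0.1148 -47.8762  20.9661   4.9975   0.0269   0.0015] [0.0344 0.0827 0.0398]
```

View pics/v4.png

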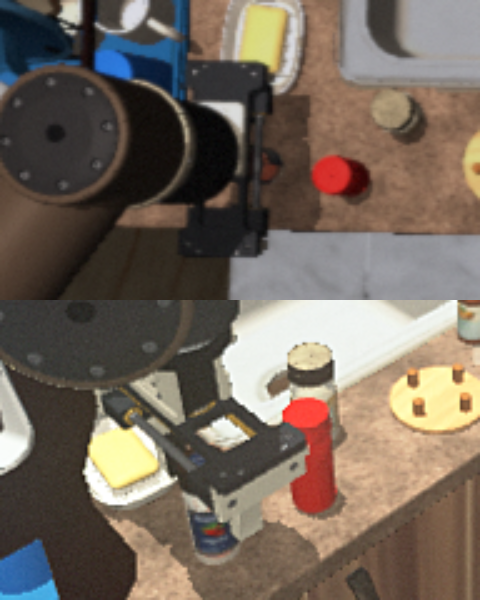

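Emit:
{"method": "jog_arm", "body": {
  "motion": [
    {"dx":0,"dy":0,"dz":0,"twist":0},
    {"dx":0,"dy":0,"dz":0,"twist":0},
    {"dx":0,"dy":0,"dz":0,"twist":0},
    {"dx":0,"dy":0,"dz":0,"twist":0},
    {"dx":0,"dy":0,"dz":0,"twist":0},
    {"dx":0,"dy":0,"dz":0,"twist":0},
    {"dx":0,"dy":0,"dz":0,"twist":0},
    {"dx":0,"dy":0,"dz":0,"twist":0}
  ],
  "gripper": 0.02,
  "newtons": 25
}}

```text
t: 5.0
eef_pos: [0.4603, 0.3172, 0.0675]
ee_rot: [1.192, 1.571, -1.95]
force: [1.5, 1.3, 0.6]
width: 0.0404
```

```bash
python3 st.py
```

```text
5.0 [0.4603 0.3172 0.0675] [ 0.9536  0.3404 -0.4558  0.     -0.7748 -0.9536] 0.04040477765588296 [1.4827 1.3476 0.5891]
[[-0.     -0.     -1.    ]
 [-0.0001 -1.      0.    ]
 [-1.      0.0001  0.    ]]
[ -0.2594 -49.1181  21.9297   5.2247  -0.0202  -0.0015] [ 0.1445 -0.5259 -0.0068]
```

Width is 40 mm, so the jar is gripped. I'll lift it 6.5 cm and hold.

Emit:
{"method": "jog_arm", "body": {
  "motion": [
    {"dx":-0.005,"dy":0,"dz":0,"twist":0},
    {"dx":-0.015,"dy":0,"dz":0,"twist":0},
    {"dx":-0.03,"dy":0,"dz":0,"twist":0},
    {"dx":-0.045,"dy":0,"dz":0,"twist":0},
    {"dx":-0.058,"dy":0,"dz":0,"twist":0},
    {"dx":-0.065,"dy":0,"dz":0,"twist":0},
    {"dx":-0.065,"dy":0,"dz":0,"twist":0},
    {"dx":-0.065,"dy":0,"dz":0,"twist":0},
    {"dx":-0.065,"dy":0,"dz":0,"twist":0},
    {"dx":-0.065,"dy":0,"dz":0,"twist":0},
    {"dx":-0.065,"dy":0,"dz":0,"twist":0},
    {"dx":-0.065,"dy":0,"dz":0,"twist":0}
  ]
}}

```text
t: 6.0
eef_pos: [0.4601, 0.317, 0.1319]
ee_rot: [0.887, 1.57, -2.254]
force: [0.3, 0.2, -4.3]
width: 0.0403
```

```bash
python3 st.py; python3 - <<'E'
from h import *
f=[]
for i in range(6):
    fr=arm.grab_frame("scene"); f.append(arm.get_state()["force"])
print(np.mean(f,0),np.std(f,0))
cv2.imwrite("pics/v5.png",fr[:,:,::-1])
E
```

```text
6.0 [0.4601 0.317  0.1319] [ 0.9536  0.2628 -0.3877 -0.0001 -0.9215 -0.9537] 0.04028088538922043 [ 0.3482  0.159  -4.3226]
[[-0.0007 -0.0001 -1.    ]
 [-0.0009 -1.      0.0001]
 [-1.      0.0009  0.0007]]
[ -0.0057 -48.3849  26.2426   6.5326  -0.0453  -0.0002] [ 0.0664  0.1071 -0.0064]
[ 0.03624145 -0.24896655 -4.64163397] [0.41135751 0.4100469  0.5626948 ]
```

View pics/v5.png

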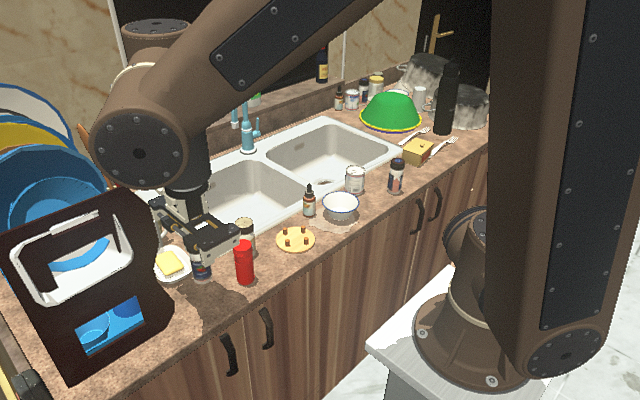

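The jar is up, gripped between the fingers, with about 4.5 N on the wrist, so it is probably the full one. Standing it back down.

Emit:
{"method": "jog_arm", "body": {
  "motion": [
    {"dx":0.01,"dy":0,"dz":0,"twist":0},
    {"dx":0.025,"dy":0,"dz":0,"twist":0},
    {"dx":0.04,"dy":0,"dz":0,"twist":0},
    {"dx":0.05,"dy":0,"dz":0,"twist":0},
    {"dx":0.057,"dy":0,"dz":0,"twist":0},
    {"dx":0.061,"dy":0,"dz":0,"twist":0},
    {"dx":0.063,"dy":0,"dz":0,"twist":0},
    {"dx":0.064,"dy":0,"dz":0,"twist":0},
    {"dx":0.065,"dy":0,"dz":0,"twist":0},
    {"dx":0.065,"dy":0,"dz":0,"twist":0},
    {"dx":0.065,"dy":0,"dz":0,"twist":0},
    {"dx":0.065,"dy":0,"dz":0,"twist":0}
  ]
}}

```text
t: 7.3
eef_pos: [0.4605, 0.3174, 0.068]
ee_rot: [-2.255, 1.57, 0.887]
force: [0.1, 0.1, -4.8]
width: 0.0401
```

Emit:
{"method": "jog_arm", "body": {
  "motion": [
    {"dx":0,"dy":0,"dz":0,"twist":0},
    {"dx":0,"dy":0,"dz":0,"twist":0},
    {"dx":0,"dy":0,"dz":0,"twist":0},
    {"dx":0,"dy":0,"dz":0,"twist":0},
    {"dx":0,"dy":0,"dz":0,"twist":0},
    {"dx":0,"dy":0,"dz":0,"twist":0}
  ],
  "gripper": 0.0876
}}

```text
t: 7.8
eef_pos: [0.4604, 0.3173, 0.0677]
ee_rot: [-2.382, 1.57, 0.759]
force: [-0.6, -0.0, -0.1]
width: 0.0742
```

```bash
python3 st.py
```

```text
7.8 [0.4604 0.3173 0.0677] [ 0.9535  0.3401 -0.4556  0.0001 -0.7747 -0.9537] 0.0742146533258815 [-0.6266 -0.0235 -0.126 ]
[[ 0.0002 -0.0001 -1.    ]
 [ 0.0002 -1.      0.0001]
 [-1.     -0.0002 -0.0002]]
[  0.0015 -49.3039  21.8013   5.2116  -0.0406   0.0001] [ 0.0231  0.0838 -0.0186]
```

Emit:
{"method": "jog_arm", "body": {
  "motion": [
    {"dx":-0.01,"dy":0,"dz":0,"twist":0},
    {"dx":-0.03,"dy":0,"dz":0,"twist":0},
    {"dx":-0.06,"dy":0,"dz":0,"twist":0},
    {"dx":-0.1,"dy":0,"dz":0,"twist":0},
    {"dx":-0.14,"dy":0,"dz":0,"twist":0},
    {"dx":-0.18,"dy":0,"dz":0,"twist":0},
    {"dx":-0.21,"dy":0,"dz":0,"twist":0},
    {"dx":-0.232,"dy":0,"dz":0,"twist":0}
  ]
}}

```text
t: 8.47
eef_pos: [0.4608, 0.3174, 0.3045]
ee_rot: [-2.361, 1.566, 0.781]
force: [0.1, 0.4, 0.6]
width: 0.0878
```

Emit:
{"method": "jog_arm", "body": {
  "motion": [
    {"dx":0,"dy":0.64,"dz":0.028,"twist":0},
    {"dx":0,"dy":0.64,"dz":0.028,"twist":0},
    {"dx":0,"dy":0.64,"dz":0.028,"twist":0},
    {"dx":0,"dy":0.64,"dz":0.028,"twist":0},
    {"dx":0,"dy":0.64,"dz":0.028,"twist":0},
    {"dx":0,"dy":0.64,"dz":0.028,"twist":0},
    {"dx":0,"dy":0.64,"dz":0.028,"twist":0},
    {"dx":0,"dy":0.64,"dz":0.028,"twist":0},
    {"dx":0,"dy":0.64,"dz":0.028,"twist":0},
    {"dx":0,"dy":0.64,"dz":0.028,"twist":0},
    {"dx":0,"dy":0.64,"dz":0.028,"twist":0},
    {"dx":0,"dy":0.64,"dz":0.028,"twist":0},
    {"dx":0,"dy":0.64,"dz":0.028,"twist":0},
    {"dx":0,"dy":0.64,"dz":0.028,"twist":0},
    {"dx":0,"dy":0.64,"dz":0.028,"twist":0},
    {"dx":0,"dy":0.64,"dz":0.028,"twist":0},
    {"dx":0,"dy":0.64,"dz":0.028,"twist":0},
    {"dx":0,"dy":0.64,"dz":0.028,"twist":0},
    {"dx":0,"dy":0.64,"dz":0.028,"twist":0}
  ]
}}

```text
t: 10.05
eef_pos: [0.432, -0.3225, 0.3]
ee_rot: [-2.784, 1.571, 0.357]
force: [-0.2, -0.6, 0.3]
width: 0.0879
```

```bash
python3 st.py; python3 - <<'E'
from h import *
a=[cv2.resize(arm.grab_frame(n)[:,:,::-1],(480,300)) for n in("top","scene")]
cv2.imwrite("pics/v6.png",np.vstack(a))
E
```

```text
10.05 [ 0.432  -0.3225  0.3   ] [-0.2777  0.0982 -0.1871 -0.0001 -1.2853  0.2773] 0.08790222691424862 [-0.2164 -0.62    0.3375]
[[ 0.0002 -0.0005 -1.    ]
 [ 0.0001 -1.      0.0005]
 [-1.     -0.0001 -0.0002]]
[ -0.8286 -37.2843  30.0592   7.1584   0.0509   0.0221] [ 0.0785  0.1047 -0.0287]
```

View pics/v6.png

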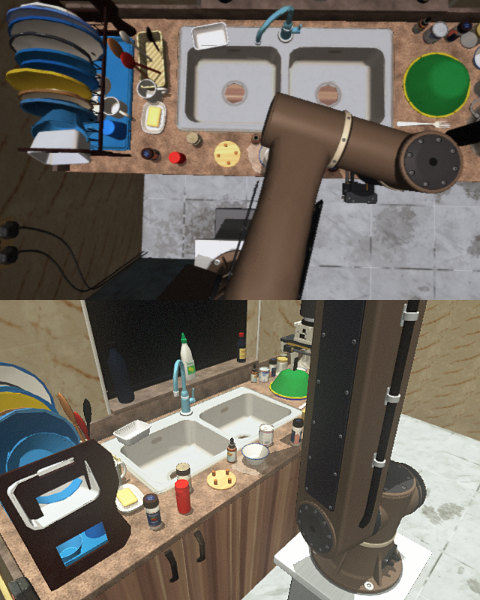

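The left jar stands upright again. Next, descend on the right jar.

Emit:
{"method": "jog_arm", "body": {
  "motion": [
    {"dx":0.03,"dy":0,"dz":0,"twist":0},
    {"dx":0.06,"dy":0,"dz":0,"twist":0},
    {"dx":0.09,"dy":0,"dz":0,"twist":0},
    {"dx":0.12,"dy":0,"dz":0,"twist":0},
    {"dx":0.15,"dy":0,"dz":0,"twist":0},
    {"dx":0.17,"dy":0,"dz":0,"twist":0},
    {"dx":0.19,"dy":0,"dz":0,"twist":0},
    {"dx":0.21,"dy":0,"dz":0,"twist":0},
    {"dx":0.225,"dy":0,"dz":0,"twist":0},
    {"dx":0.233,"dy":0,"dz":0,"twist":0},
    {"dx":0.233,"dy":0,"dz":0,"twist":0},
    {"dx":0.233,"dy":0,"dz":0,"twist":0}
  ]
}}

```text
t: 11.15
eef_pos: [0.4328, -0.3224, 0.0671]
ee_rot: [1.781, 1.571, -1.359]
force: [0.4, -0.5, 0.1]
width: 0.0876
```

Emit:
{"method": "jog_arm", "body": {
  "motion": [
    {"dx":0,"dy":0,"dz":0,"twist":0},
    {"dx":0,"dy":0,"dz":0,"twist":0},
    {"dx":0,"dy":0,"dz":0,"twist":0},
    {"dx":0,"dy":0,"dz":0,"twist":0},
    {"dx":0,"dy":0,"dz":0,"twist":0},
    {"dx":0,"dy":0,"dz":0,"twist":0},
    {"dx":0,"dy":0,"dz":0,"twist":0},
    {"dx":0,"dy":0,"dz":0,"twist":0}
  ],
  "gripper": 0.02,
  "newtons": 25
}}

```text
t: 11.82
eef_pos: [0.4322, -0.3228, 0.0666]
ee_rot: [-0.254, 1.571, 2.887]
force: [-1.4, -0.6, 0.4]
width: 0.0401
```

```bash
python3 st.py
```

```text
11.8167 [ 0.4322 -0.3228  0.0666] [-0.278   0.3146 -0.5001  0.     -0.7562  0.2778] 0.04011141482085118 [-1.4332 -0.6346  0.3591]
[[-0.0001 -0.0002 -1.    ]
 [ 0.     -1.      0.0002]
 [-1.     -0.      0.0001]]
[ -0.036  -46.983   21.4019   5.0555   0.1133  -0.0032] [0.0687 0.567  0.028 ]
```

Emit:
{"method": "jog_arm", "body": {
  "motion": [
    {"dx":-0.005,"dy":0,"dz":0,"twist":0},
    {"dx":-0.015,"dy":0,"dz":0,"twist":0},
    {"dx":-0.03,"dy":0,"dz":0,"twist":0},
    {"dx":-0.045,"dy":0,"dz":0,"twist":0},
    {"dx":-0.058,"dy":0,"dz":0,"twist":0},
    {"dx":-0.065,"dy":0,"dz":0,"twist":0},
    {"dx":-0.065,"dy":0,"dz":0,"twist":0},
    {"dx":-0.065,"dy":0,"dz":0,"twist":0},
    {"dx":-0.065,"dy":0,"dz":0,"twist":0},
    {"dx":-0.065,"dy":0,"dz":0,"twist":0},
    {"dx":-0.065,"dy":0,"dz":0,"twist":0},
    {"dx":-0.065,"dy":0,"dz":0,"twist":0}
  ]
}}

```text
t: 12.82
eef_pos: [0.432, -0.3227, 0.131]
ee_rot: [-0.278, 1.57, 2.863]
force: [0.1, 0.3, -1.0]
width: 0.0402
```

```bash
python3 st.py; python3 - <<'E'
from h import *
f=[]
for i in range(6):
    fr=arm.grab_frame("scene"); f.append(arm.get_state()["force"])
print(np.mean(f,0),np.std(f,0))
cv2.imwrite("pics/v7.png",fr[:,:,::-1])
E
```

```text
12.8167 [ 0.432  -0.3227  0.131 ] [-0.2779  0.234  -0.4308 -0.     -0.9072  0.2779] 0.04018077455710923 [ 0.1053  0.2566 -1.0169]
[[-0.0011 -0.0001 -1.    ]
 [ 0.0003 -1.      0.0001]
 [-1.     -0.0003  0.0011]]
[ -0.0077 -44.4514  25.0572   6.0429   0.0521  -0.0001] [-0.0382  0.093   0.0239]
[ 0.07637063 -0.2962145  -1.22340623] [0.26882004 0.53642233 0.27176493]
```

View pics/v7.png

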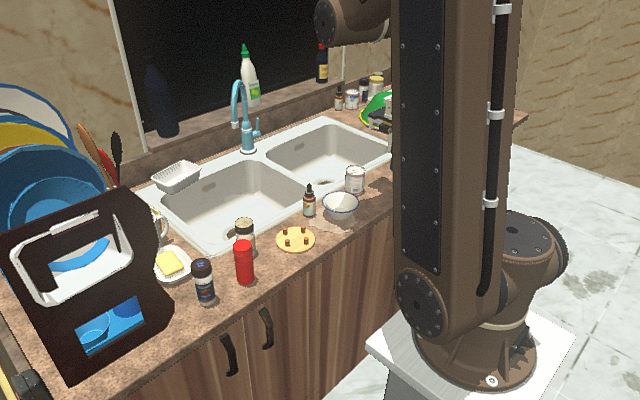

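The right jar weighs about 1.2 N, against about 4.6 N for the left, so the right one is lighter. I'll carry it above everything to the stand.

Emit:
{"method": "jog_arm", "body": {
  "motion": [
    {"dx":-0.02,"dy":0,"dz":0,"twist":0},
    {"dx":-0.05,"dy":0,"dz":0,"twist":0},
    {"dx":-0.08,"dy":0,"dz":0,"twist":0},
    {"dx":-0.1,"dy":-0.015,"dz":-0.001,"twist":0},
    {"dx":-0.11,"dy":-0.04,"dz":-0.004,"twist":0},
    {"dx":-0.11,"dy":-0.07,"dz":-0.007,"twist":0},
    {"dx":-0.11,"dy":-0.1,"dz":-0.01,"twist":0},
    {"dx":-0.11,"dy":-0.13,"dz":-0.013,"twist":0},
    {"dx":-0.11,"dy":-0.16,"dz":-0.016,"twist":0},
    {"dx":-0.11,"dy":-0.19,"dz":-0.019,"twist":0},
    {"dx":-0.11,"dy":-0.22,"dz":-0.022,"twist":0},
    {"dx":-0.11,"dy":-0.25,"dz":-0.025,"twist":0},
    {"dx":-0.11,"dy":-0.28,"dz":-0.028,"twist":0},
    {"dx":-0.11,"dy":-0.31,"dz":-0.031,"twist":0},
    {"dx":-0.11,"dy":-0.335,"dz":-0.034,"twist":0},
    {"dx":-0.11,"dy":-0.355,"dz":-0.036,"twist":0},
    {"dx":-0.11,"dy":-0.365,"dz":-0.037,"twist":0},
    {"dx":-0.11,"dy":-0.37,"dz":-0.037,"twist":0},
    {"dx":-0.11,"dy":-0.37,"dz":-0.037,"twist":0}
  ]
}}

```text
t: 14.7
eef_pos: [0.4692, 0.0476, 0.2415]
ee_rot: [0.326, 1.571, -2.815]
force: [-0.2, -1.2, -1.2]
width: 0.0402
```

```bash
python3 st.py; python3 - <<'E'
from h import *
a=[cv2.resize(arm.grab_frame(n)[:,:,::-1],(480,300)) for n in("top","scene")]
cv2.imwrite("pics/v8.png",np.vstack(a))
E
```

```text
14.7 [0.4692 0.0476 0.2415] [ 0.52    0.0148 -0.4118 -0.0001 -1.1445 -0.519 ] 0.04018816001526778 [-0.1778 -1.2179 -1.1591]
[[-0.0002  0.001  -1.    ]
 [-0.0001 -1.     -0.001 ]
 [-1.      0.0001  0.0002]]
[  0.8804 -29.9333  29.18     6.9991   0.0434  -0.2421] [0.0039 0.1371 0.0243]
```

View pics/v8.png

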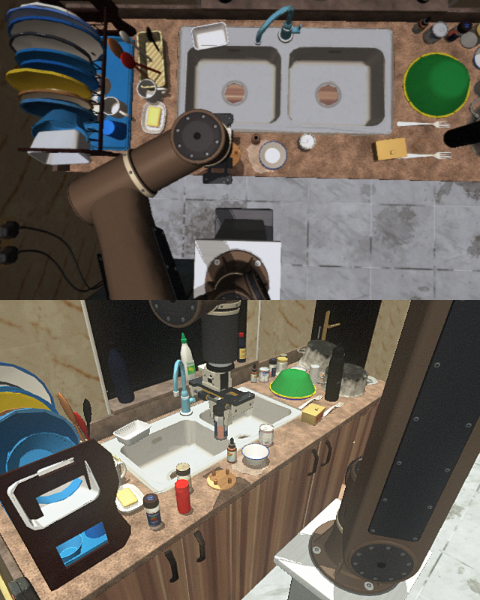

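Emit:
{"method": "jog_arm", "body": {
  "motion": [
    {"dx":0.02,"dy":0,"dz":0,"twist":0},
    {"dx":0.05,"dy":0,"dz":0,"twist":0},
    {"dx":0.08,"dy":0,"dz":0,"twist":0},
    {"dx":0.105,"dy":0,"dz":0,"twist":0},
    {"dx":0.125,"dy":0,"dz":0,"twist":0},
    {"dx":0.135,"dy":0,"dz":0,"twist":0},
    {"dx":0.138,"dy":0,"dz":0,"twist":0},
    {"dx":0.138,"dy":0,"dz":0,"twist":0},
    {"dx":0.138,"dy":0,"dz":0,"twist":0},
    {"dx":0.138,"dy":0,"dz":0,"twist":0}
  ]
}}

```text
t: 15.63
eef_pos: [0.47, 0.0471, 0.1046]
ee_rot: [-2.745, 1.569, 0.396]
force: [0.4, 0.2, -2.0]
width: 0.0402
```

```bash
python3 st.py; python3 - <<'E'
from h import *
fr=arm.grab_frame("scene")[:,:,::-1]; cv2.imwrite("pics/s9.png",fr)
cv2.imwrite("pics/v9.png",cv2.resize(fr[170:270,240:360],(720,600),interpolation=cv2.INTER_CUBIC))
for p in [(.4687,.0482,.034),(.4687,.0482,.008)]: print((proj("scene",p)-[240,170])*6)
E
```

```text
15.6333 [0.47   0.0471 0.1046] [ 0.5183  0.1611 -0.6038  0.0003 -0.8041 -0.5189] 0.04024827551072933 [ 0.4411  0.2139 -1.9589]
[[ 0.0017 -0.0005 -1.    ]
 [ 0.0007 -1.      0.0005]
 [-1.     -0.0007 -0.0017]]
[ -0.1037 -35.6962  22.694    5.517   -0.0188   0.0042] [0.0799 0.1208 0.0024]
[329.77407784 363.4846208 ]
[330.36482157 411.44594681]
```

View pics/v9.png

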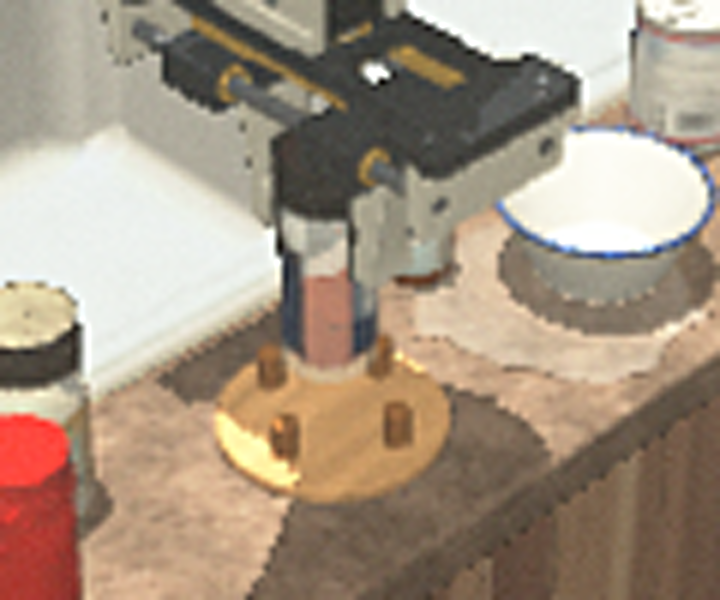

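The jar bottom is at about (331,355) in the crop, as predicted (330,356). The jar is centred, so I'll lower it.

Emit:
{"method": "jog_arm", "body": {
  "motion": [
    {"dx":0.005,"dy":0,"dz":0,"twist":0},
    {"dx":0.011,"dy":0,"dz":0,"twist":0},
    {"dx":0.017,"dy":0,"dz":0,"twist":0},
    {"dx":0.022,"dy":0,"dz":0,"twist":0},
    {"dx":0.025,"dy":0,"dz":0,"twist":0},
    {"dx":0.027,"dy":0,"dz":0,"twist":0},
    {"dx":0.028,"dy":0,"dz":0,"twist":0},
    {"dx":0.0285,"dy":0,"dz":0,"twist":0},
    {"dx":0.0285,"dy":0,"dz":0,"twist":0},
    {"dx":0.0285,"dy":0,"dz":0,"twist":0},
    {"dx":0.0285,"dy":0,"dz":0,"twist":0},
    {"dx":0.0285,"dy":0,"dz":0,"twist":0}
  ]
}}

```text
t: 16.68
eef_pos: [0.4694, 0.0472, 0.0752]
ee_rot: [-2.748, 1.57, 0.394]
force: [-0.3, -0.9, -1.3]
width: 0.04
```

```bash
python3 st.py
```

```text
16.6833 [0.4694 0.0472 0.0752] [ 0.519   0.2041 -0.6373  0.0001 -0.7291 -0.5191] 0.040024643060754546 [-0.3195 -0.8993 -1.2989]
[[ 0.0003 -0.0001 -1.    ]
 [ 0.0001 -1.      0.0001]
 [-1.     -0.0001 -0.0003]]
[  0.0026 -38.0004  21.1931   5.1378  -0.0058   0.    ] [0.0366 0.0764 0.0284]
```

Emit:
{"method": "jog_arm", "body": {
  "motion": [
    {"dx":0.0004,"dy":0,"dz":0,"twist":0},
    {"dx":0.0004,"dy":0,"dz":0,"twist":0},
    {"dx":0.0004,"dy":0,"dz":0,"twist":0},
    {"dx":0.0004,"dy":0,"dz":0,"twist":0},
    {"dx":0.0004,"dy":0,"dz":0,"twist":0},
    {"dx":0.0004,"dy":0,"dz":0,"twist":0},
    {"dx":0.0004,"dy":0,"dz":0,"twist":0},
    {"dx":0.0004,"dy":0,"dz":0,"twist":0},
    {"dx":0.0004,"dy":0,"dz":0,"twist":0},
    {"dx":0.0004,"dy":0,"dz":0,"twist":0}
  ],
  "gripper": 0.0876
}}

```text
t: 17.52
eef_pos: [0.4693, 0.0472, 0.0747]
ee_rot: [-2.155, 1.571, 0.986]
force: [0.4, -0.8, 0.3]
width: 0.0872
```

Emit:
{"method": "jog_arm", "body": {
  "motion": [
    {"dx":-0.01,"dy":0,"dz":0,"twist":0},
    {"dx":-0.03,"dy":0,"dz":0,"twist":0},
    {"dx":-0.06,"dy":0,"dz":0,"twist":0},
    {"dx":-0.09,"dy":0,"dz":0,"twist":0},
    {"dx":-0.12,"dy":0,"dz":0,"twist":0},
    {"dx":-0.15,"dy":0,"dz":0,"twist":0},
    {"dx":-0.18,"dy":0,"dz":0,"twist":0},
    {"dx":-0.21,"dy":0,"dz":0,"twist":0},
    {"dx":-0.225,"dy":0,"dz":0,"twist":0},
    {"dx":-0.225,"dy":0,"dz":0,"twist":0}
  ]
}}

```text
t: 18.35
eef_pos: [0.4709, 0.0476, 0.3037]
ee_rot: [-2.797, 1.564, 0.345]
force: [0.1, -0.4, 0.4]
width: 0.0876
```

```bash
python3 st.py; python3 - <<'E'
from h import *
a=[cv2.resize(arm.grab_frame(n)[:,:,::-1][b:b+110,c:c+200],(660,363),interpolation=cv2.INTER_CUBIC)[:290] for n,b,c in(("top",150,180),("scene",170,200))]
cv2.imwrite("pics/v10.png",np.vstack(a))
E
```

```text
18.35 [0.4709 0.0476 0.3037] [ 0.519  -0.0251 -0.3086  0.0012 -1.2807 -0.5191] 0.08763225733583106 [ 0.052  -0.4028  0.4249]
[[ 0.0063  0.0002 -1.    ]
 [ 0.0023 -1.     -0.0002]
 [-1.     -0.0023 -0.0063]]
[  0.0199 -28.0513  30.1222   7.0235  -0.7315  -0.004 ] [ 0.0109 -0.0091  0.0197]
```

View pics/v10.png

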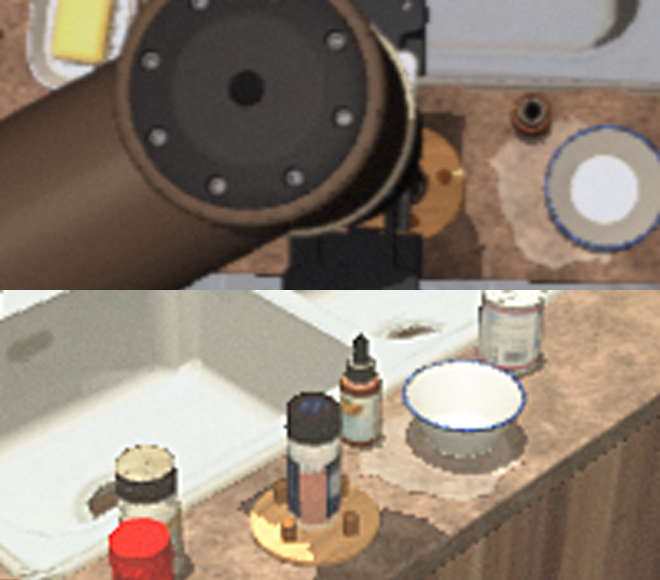

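The lighter jar stands on the stand between the pegs. Back to the left jar.

Emit:
{"method": "jog_arm", "body": {
  "motion": [
    {"dx":0,"dy":-0.04,"dz":0.002,"twist":0},
    {"dx":0,"dy":-0.08,"dz":0.003,"twist":0},
    {"dx":0,"dy":-0.12,"dz":0.004,"twist":0},
    {"dx":0,"dy":-0.16,"dz":0.005,"twist":0},
    {"dx":0,"dy":-0.2,"dz":0.007,"twist":0},
    {"dx":0,"dy":-0.235,"dz":0.008,"twist":0},
    {"dx":0,"dy":-0.26,"dz":0.009,"twist":0},
    {"dx":0,"dy":-0.27,"dz":0.009,"twist":0},
    {"dx":0,"dy":-0.27,"dz":0.009,"twist":0},
    {"dx":0,"dy":-0.27,"dz":0.009,"twist":0}
  ]
}}

```text
t: 19.28
eef_pos: [0.4598, 0.3169, 0.2982]
ee_rot: [0.867, 1.568, -2.274]
force: [0.3, -0.8, 0.6]
width: 0.0876
```

```bash
python3 st.py; python3 - <<'E'
from h import *
hs={}
for n in C:
    f=arm.grab_frame(n)[:,:,::-1]; cv2.imwrite(f"pics/{n}11.png",f); hs[n]=cv2.cvtColor(f,cv2.COLOR_BGR2HSV)
def blue(n,c,r):
    m=cv2.inRange(hs[n],(105,50,60),(128,255,255)); w=np.zeros_like(m); cv2.circle(w,c,r,255,-1); m&=w
    k=cv2.moments(m,True); return (k['m10']/k['m00'],k['m01']/k['m00']),int(m.sum()/255)
for nm,p in(("stand jar",(.469,.048,.113)),("left",(.46,.318,.105))):
  for n in C:
    c=proj(n,p).round().astype(int).tolist(); b=blue(n,c,8); print(nm,n,c,b, plane(n,*b[0],p[2]).round(4))
f=cv2.imread("pics/top11.png");cv2.imwrite("pics/v11.png",cv2.resize(f[150:250,180:380],(780,390)))
E
```

```text
19.2833 [0.4598 0.3169 0.2982] [ 0.9538  0.1341 -0.1495 -0.0003 -1.29   -0.953 ] 0.08757148171757681 [ 0.3193 -0.7842  0.6055]
[[-0.0018  0.0007 -1.    ]
 [-0.0021 -1.     -0.0007]
 [-1.      0.0021  0.0018]]
[  0.8934 -39.8232  30.2578   7.1367   0.0358  -0.0733] [-0.0134  0.0835  0.02  ]
stand jar scene [295, 205] ((294.1212121212121, 204.6969696969697), 33) [0.47   0.0487 0.113 ]
stand jar top [299, 203] ((298.98039215686276, 203.11764705882354), 51) [0.4696 0.0484 0.113 ]
left scene [201, 264] ((199.5, 263.3076923076923), 26) [0.4624 0.3189 0.105 ]
left top [195, 205] ((195.0, 205.0), 5) [0.4589 0.3182 0.105 ]
```

View pics/v11.png

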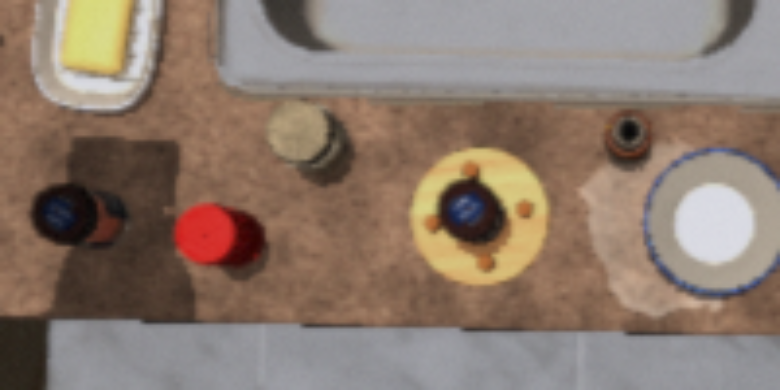

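The stand jar measures (0.470, 0.0485), about 1 mm from the stand centre. The left jar is unmoved. Grasping it.

Emit:
{"method": "jog_arm", "body": {
  "motion": [
    {"dx":0.03,"dy":0,"dz":0,"twist":0},
    {"dx":0.06,"dy":0,"dz":0,"twist":0},
    {"dx":0.09,"dy":0,"dz":0,"twist":0},
    {"dx":0.12,"dy":0,"dz":0,"twist":0},
    {"dx":0.15,"dy":0,"dz":0,"twist":0},
    {"dx":0.17,"dy":0,"dz":0,"twist":0},
    {"dx":0.19,"dy":0,"dz":0,"twist":0},
    {"dx":0.21,"dy":0,"dz":0,"twist":0},
    {"dx":0.225,"dy":0,"dz":0,"twist":0},
    {"dx":0.232,"dy":0,"dz":0,"twist":0},
    {"dx":0.232,"dy":0,"dz":0,"twist":0},
    {"dx":0.232,"dy":0,"dz":0,"twist":0}
  ]
}}

```text
t: 20.38
eef_pos: [0.4607, 0.3167, 0.0682]
ee_rot: [-3.073, 1.57, 0.068]
force: [0.3, -0.8, -0.0]
width: 0.0878
```

Emit:
{"method": "jog_arm", "body": {
  "motion": [
    {"dx":0,"dy":0,"dz":0,"twist":0},
    {"dx":0,"dy":0,"dz":0,"twist":0},
    {"dx":0,"dy":0,"dz":0,"twist":0},
    {"dx":0,"dy":0,"dz":0,"twist":0},
    {"dx":0,"dy":0,"dz":0,"twist":0},
    {"dx":0,"dy":0,"dz":0,"twist":0},
    {"dx":0,"dy":0,"dz":0,"twist":0},
    {"dx":0,"dy":0,"dz":0,"twist":0}
  ],
  "gripper": 0.02,
  "newtons": 30
}}

```text
t: 21.05
eef_pos: [0.4603, 0.3172, 0.0677]
ee_rot: [-2.727, 1.571, 0.415]
force: [2.8, 0.2, -2.3]
width: 0.0398
```

Emit:
{"method": "jog_arm", "body": {
  "motion": [
    {"dx":-0.005,"dy":0,"dz":0,"twist":0},
    {"dx":-0.015,"dy":0,"dz":0,"twist":0},
    {"dx":-0.03,"dy":0,"dz":0,"twist":0},
    {"dx":-0.05,"dy":0,"dz":0,"twist":0},
    {"dx":-0.08,"dy":0,"dz":0,"twist":0},
    {"dx":-0.11,"dy":0,"dz":0,"twist":0},
    {"dx":-0.14,"dy":0,"dz":0,"twist":0},
    {"dx":-0.17,"dy":0,"dz":0,"twist":0},
    {"dx":-0.195,"dy":0,"dz":0,"twist":0},
    {"dx":-0.21,"dy":0,"dz":0,"twist":0},
    {"dx":-0.21,"dy":0,"dz":0,"twist":0},
    {"dx":-0.21,"dy":0,"dz":0,"twist":0}
  ]
}}

```text
t: 22.05
eef_pos: [0.46, 0.3172, 0.2781]
ee_rot: [-1.726, 1.569, 1.415]
force: [0.1, -0.5, -5.3]
width: 0.0402
```

```bash
python3 st.py
```

```text
22.05 [0.46   0.3172 0.2781] [ 0.9536  0.1425 -0.1847 -0.0007 -1.2422 -0.9537] 0.04016097885382729 [ 0.131  -0.5403 -5.3143]
[[ 0.0002 -0.0003 -1.    ]
 [ 0.0015 -1.      0.0003]
 [-1.     -0.0015 -0.0002]]
[ -0.0334 -45.6318  33.1785   8.3326  -0.1794   0.0018] [-0.0666  0.1722 -0.0375]
```

The heavy jar is up at 4–5 N, with its underside at 0.21 m. I'll carry it to the bowl axis.

Emit:
{"method": "jog_arm", "body": {
  "motion": [
    {"dx":0,"dy":0.01,"dz":0,"twist":0},
    {"dx":0,"dy":0.03,"dz":0,"twist":0},
    {"dx":0,"dy":0.06,"dz":-0.001,"twist":0},
    {"dx":0,"dy":0.09,"dz":-0.001,"twist":0},
    {"dx":0,"dy":0.12,"dz":-0.002,"twist":0},
    {"dx":0,"dy":0.15,"dz":-0.002,"twist":0},
    {"dx":0,"dy":0.18,"dz":-0.003,"twist":0},
    {"dx":0,"dy":0.21,"dz":-0.003,"twist":0},
    {"dx":0,"dy":0.24,"dz":-0.004,"twist":0},
    {"dx":0,"dy":0.27,"dz":-0.004,"twist":0},
    {"dx":0,"dy":0.3,"dz":-0.005,"twist":0},
    {"dx":0,"dy":0.33,"dz":-0.005,"twist":0},
    {"dx":0,"dy":0.36,"dz":-0.006,"twist":0},
    {"dx":0,"dy":0.39,"dz":-0.006,"twist":0},
    {"dx":0,"dy":0.415,"dz":-0.007,"twist":0},
    {"dx":0,"dy":0.43,"dz":-0.007,"twist":0},
    {"dx":0,"dy":0.436,"dz":-0.007,"twist":0},
    {"dx":0,"dy":0.436,"dz":-0.007,"twist":0},
    {"dx":0,"dy":0.436,"dz":-0.007,"twist":0}
  ]
}}

```text
t: 23.63
eef_pos: [0.4663, -0.1191, 0.2768]
ee_rot: [-0.095, 1.569, 3.045]
force: [0.0, 0.9, -3.3]
width: 0.0399
```

```bash
python3 st.py; python3 - <<'E'
from h import *
for n in C: cv2.imwrite(f"pics/{n}12.png",arm.grab_frame(n)[:,:,::-1])
a=[cv2.resize(cv2.imread(f"pics/{n}12.png"),(480,300)) for n in("top","scene")]
cv2.imwrite("pics/v12.png",np.vstack(a))
E
```

```text
23.6333 [ 0.4663 -0.1191  0.2768] [ 0.1594  0.0096 -0.3347 -0.0005 -1.2281 -0.1607] 0.03986822001427367 [ 0.0405  0.8646 -3.3313]
[[-0.0017 -0.0014 -1.    ]
 [ 0.0002 -1.      0.0014]
 [-1.     -0.0002  0.0017]]
[ -0.793  -31.8078  31.1112   7.806    0.0002   0.0968] [0.0599 0.0858 0.0176]
```

View pics/v12.png

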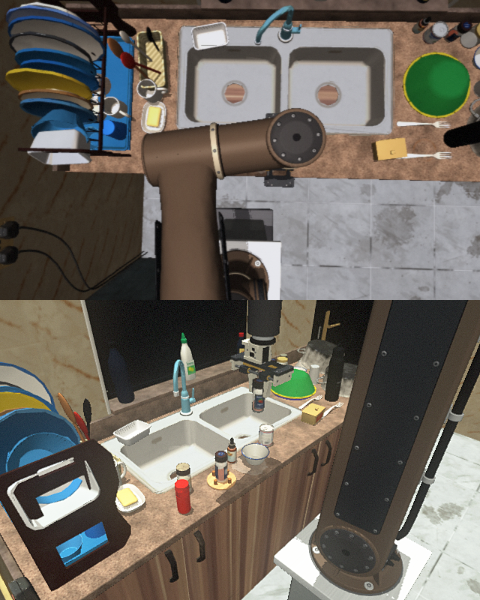

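Emit:
{"method": "jog_arm", "body": {
  "motion": [
    {"dx":0.01,"dy":0,"dz":0,"twist":0},
    {"dx":0.03,"dy":0,"dz":0,"twist":0},
    {"dx":0.05,"dy":0,"dz":0,"twist":0},
    {"dx":0.07,"dy":0,"dz":0,"twist":0},
    {"dx":0.083,"dy":0,"dz":0,"twist":0},
    {"dx":0.09,"dy":0,"dz":0,"twist":0},
    {"dx":0.09,"dy":0,"dz":0,"twist":0},
    {"dx":0.09,"dy":0,"dz":0,"twist":0},
    {"dx":0.09,"dy":0,"dz":0,"twist":0},
    {"dx":0.09,"dy":0,"dz":0,"twist":0},
    {"dx":0.09,"dy":0,"dz":0,"twist":0},
    {"dx":0.09,"dy":0,"dz":0,"twist":0},
    {"dx":0.09,"dy":0,"dz":0,"twist":0},
    {"dx":0.09,"dy":0,"dz":0,"twist":0}
  ]
}}

```text
t: 24.9
eef_pos: [0.4673, -0.1188, 0.1879]
ee_rot: [-2.955, 1.57, 0.186]
force: [0.4, 0.3, -3.8]
width: 0.0402
```

```bash
python3 st.py; python3 - <<'E'
from h import *
fr=arm.grab_frame("scene")[:,:,::-1]; cv2.imwrite("pics/s13.png",fr)
cv2.imwrite("pics/v13.png",cv2.resize(fr[130:260,240:400],(720,585),interpolation=cv2.INTER_CUBIC))
print((proj("scene",(.467,-.119,.119))-[240,130])*4.5)
h=cv2.cvtColor(fr,cv2.COLOR_BGR2HSV)
m=cv2.inRange(h,(105,50,60),(128,255,255)); w=np.zeros_like(m); cv2.circle(w,(295,205),8,255,-1); m&=w
k=cv2.moments(m,True); print("stand jar",plane("scene",k['m10']/k['m00'],k['m01']/k['m00'],.113).round(4))
m=cv2.inRange(h,(105,60,40),(128,255,255)); w=np.zeros_like(m); cv2.circle(w,(341,201),24,255,-1); m&=w
e=cv2.fitEllipse(cv2.convexHull(np.argwhere(m)[:,::-1].astype(np.int32))); print("bowl",plane("scene",*e[0],.043).round(4))
E
```

```text
24.9 [ 0.4673 -0.1188  0.1879] [ 0.1601  0.0796 -0.4736 -0.     -1.0172 -0.1603] 0.040230490895307565 [ 0.3902  0.3318 -3.8341]
[[ 0.0004 -0.0002 -1.    ]
 [ 0.0001 -1.      0.0002]
 [-1.     -0.0001 -0.0004]]
[  0.014  -34.9949  28.2212   7.0074   0.0277  -0.0001] [ 0.011   0.0896 -0.0088]
[458.03967347 213.04632713]
stand jar [0.4701 0.0487 0.113 ]
bowl [ 0.4663 -0.1176  0.043 ]
```

View pics/v13.png

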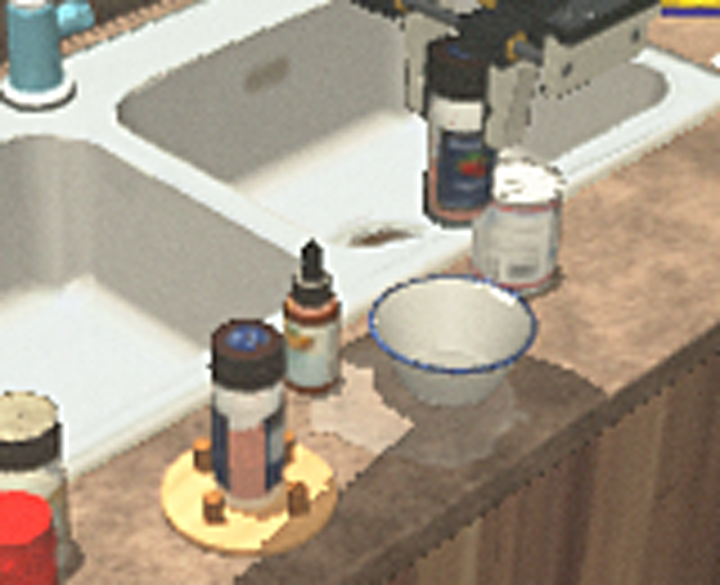

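The held jar is upright, with its bottom at (459,212) against a predicted (458,213). The bowl and stand jar haven't moved. Handing in.

```bash
python3 -c "
from station import arm
print(arm.job_done())"
```

```text
the job is handed in; nothing more can be done
None
```

The job is done and handed in at about 25 s of the 72 s allowed; the hand-in gives no verdict.

- **Weighing:** I lifted the left jar 6.5 cm and stood it back down; it put about 4.6 N on the wrist. The right jar, lifted the same way, put about 1.2 N on the wrist, so it is the lighter one. I carried it straight to the stand without setting it down on its own side first.
- **Lighter jar:** it stands released and upright between the pegs. The last picture puts it at (0.470, 0.049), about 1–2 mm from the measured stand centre (0.469, 0.048).
- **Heavier jar:** it is held upright and still over the bowl at (0.467, -0.119), within 2 mm of the bowl's axis. Its underside is about 7.5 cm above the rim.
- **Everything else:** the bowl was re-measured and had not moved. The other spice jar, the dropper bottle, the tin and the red look-alike look undisturbed in the pictures; I did not re-measure them.

One jog call was refused because its rows left out some keys; nothing moved, and I resent it complete. The force readings vary by about ±0.5 N. The two cameras agreed to within about 3 mm on everything measured before the moves. No check failed.

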